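Draw the card holder out of its accessory case

TASK

Swing the flap door of the wooden accessory case open by its bar handle until it lies right back behind the case. The long wooden card holder inside is longer than the door opening and one end is tucked under the fixed deck: raise its free right end, draw it out through the opening on the slant, then hold it up level, well clear above the case, touching nothing but the gripper; finish while still holding it there, with the door left open and the other things on the table left where they stand.

Things in the scene. Friction and masses are not known exactly. Their poses are not given: they have to be found in the camera images.
- case: Wooden accessory case fixed to the table, outside 128 x 242 x 61 mm. Origin: centre of its underside on the table; x to its back (away from the robot), y to its left along its length, z up. Walls 6 mm thick, inner floor 6 mm and rim 61 mm above the table; inside 116 mm (x) by 230 mm (y). Right part open on top (under the flap door), left part covered by a fixed deck.
- deck_edge (a point): Middle of the right edge of the fixed deck, at its underside, 56 mm above the table, 35 mm left of the case's origin. The deck is 5 mm thick, flush with the rim, and covers the left 80 mm of the inside (case y +35 to +115 mm). The rest, 116 mm (x) by 150 mm (y -115 to +35 mm), is the opening.
- case_door (a joint): Flap door over the opening (clear pane in a wooden frame, 124 mm hinge to front edge, 158 mm wide, 8 mm thick, 0.15 kg). Angle 0 = shut, flat on the rim; grows as the front edge swings up and back: 1.57 upright, 3.2 = stop, lying back behind the case. Damped hinge: let go below about 1.3 rad it falls shut, beyond about 1.75 rad it falls gently open to its stop in 1 to 3 s; between it may stay.
- case_door_handle (a point): Middle of the bar handle on the door's outer face: round steel bar 10 mm thick, 84 mm long along the case's y axis, 35 mm above the outer face, moving with the door. With the door shut it lies 107 mm in front of the hinge line and 39 mm above it. Can be pinched across from above; the round bar turns between the fingers as the door swings.
- case_door_hinge (a point): Middle of the door's hinge line, which runs along the case's y axis at the back, 65 mm above the table (62 mm behind and 40 mm right of the case's origin).
- card_holder: Loose beech card holder lying along the case on its floor: straight strip 29 mm wide (x), 200 mm long (y), 20 mm high, 0.03 to 0.07 kg, slot along its top (+x lip 20 mm high, -x lip 14 mm). Origin: centre of its underside; y along its length to its left end, z up. Its left end reaches 55 to 75 mm under the deck.
- holder_center (a point): Centre of the card holder, 10 mm above its underside.
- holder_right_end (a point): Middle of the card holder's right end face (-y end, in the opening, clear of the deck), 10 mm above its underside.
- holder_left_end (a point): Middle of the card holder's left end face (+y end, under the deck), 10 mm above its underside.
- clerk_mug: Bystander, to be left where it stands: clerk's blue and white mug, 78x112x92 mm. Origin: centre of its underside.
- sand_timer: Bystander, to be left where it stands: sand timer, 33x33x78 mm. Origin: centre of its underside.
- chips_red: Bystander, to be left where it stands: stack of chips, 40x41x20 mm. Origin: centre of its underside.
- pawn_teal: Bystander, to be left where it stands: game pawn, 20x20x36 mm. Origin: centre of its underside.
- die_big: Bystander, to be left where it stands: large die, 22 mm. Origin: centre of its underside.
- eraser: Bystander, to be left where it stands: eraser, 21x45x12 mm. Origin: centre of its underside.

How it is judged (in metres and radians):
On the way, in this order (a step that is already met when the one before it is completed fails the run):
1. the door lies open behind the case (value of joint case_door above 2.7 rad), for 0.2 s.
2. the card holder is on the slant through the opening: right end above the rim, left end still below the rim (height (world z) of holder_right_end above 0.068 m and height (world z) of holder_left_end below 0.056 m), for 0.1 s.
At the end, for the whole second after the job is handed in: The gripper holds the card holder still above the case: both ends more than 0.10 m above the table, its length within 0.22 rad of level, its centre within 0.25 m of the case's centre seen from above, touching neither the case nor its door nor any bystander, and the door is still open beyond 2.7 rad (height (world z) of each of holder_left_end, holder_right_end above 0.1 m and angle between the y axis of card_holder and the z axis of case, either way round above 1.35 rad and horizontal distance between holder_center and case below 0.25 m and contact force between card_holder and the fingers above 0.5 N and contact force between card_holder and case below 0.05 N and contact force between card_holder and clerk_mug below 0.05 N and contact force between card_holder and sand_timer below 0.05 N and contact force between card_holder and chips_red below 0.05 N and contact force between card_holder and pawn_teal below 0.05 N and contact force between card_holder and die_big below 0.05 N and contact force between card_holder and eraser below 0.05 N and linear speed of card_holder below 0.03 m/s and value of joint case_door above 2.7 rad); the arm keeps its last pose, push and grip.
It fails at once if a bystander is moved more than 30 mm (distance of any of clerk_mug, sand_timer, chips_red, pawn_teal, die_big, eraser from where it was at the start of the episode above 0.03 m).
It also fails if it takes over 61 s, if anything falls off the work surface, if the arm or the gripper's body presses on something with over 40 N, if the wrist force passes 120 N, or if a joint passes its speed limit or range.

ROBOT

A 6-joint arm with a two-finger parallel gripper is mounted at the origin on a cart in front of the work surface, level with it; the furniture and walls round the work are solid. World frame = base frame: x ahead of the robot, y to its left, z up, the work surface at z = 0. Lengths are in mm, angles in rad, forces in N, time in s.
With the tool pointing down it reaches from about 350 to 950 mm from the base axis. Payload 17.4 kg.
Tool frame: the origin (TCP) lies at the very end of the fingers, on their centre line; the grasp point (between the pads) lies 19 mm behind it; z points along the fingers, y is the line along which they close (so a half turn about z gives the same grasp; the last joint's range is limited). The gripper opens to 93 mm and grips with 3 to 60 N. Pads are 15 mm wide; open, the fingers measure 128 mm over their backs; the gripper's body (75 mm by 188 mm) begins 65 mm behind the grasp point.
Start: joints at [1.13, 0.116, 1.442, -0, 1.584, -0.038], TCP at [264.605, 620.98, 218.646] pointing down, gripper open.
Joint ranges: [-2.83, 2.83], [-0.83, 2.19], [0.07, 2.5], [-1.14, 4.28], [0.01, 3], [-2.97, 2.97]. Speed limits (rad/s): [1.89, 1.89, 2.22, 3.14, 3.14, 3.14].

INTERFACE

Orientations are given as [roll, pitch, yaw] about the fixed x, y, z axes, in that order (R = Rz(yaw) Ry(pitch) Rx(roll)).
In Python, from plant import state, imaging, job gives the robot as it stands.
- The arm moves only by the tool servo_tool, never from a script. Its arguments are lists of equal length, an entry for each row: "xyz": the shift along the tool's x, y, z in mm, a list of three; "dr": the turn, a rotation vector about the tool's x, y, z in rad, a list of three. In form: {"xyz": [[x, y, z], ...], "dr": [[rx, ry, rz], ...]}. A call has 1 to 12 rows; each row is the pose to reach, as a shift and turn from the pose commanded when the call began, along the tool's axes at that moment; what a row does not reach only later rows make up. A row lasts 1/8 s, in which the tool goes at most 62.5 mm and 10.7 degrees, less where a joint would pass 70% of its speed; a pose out of reach is approached as far as the arm can. A call with a gripper value outside its range is refused whole. "fingers" is the closure in counts, from 0 (fully open) to 255 (shut), set as the call begins (left out, the last holds). The fingers move at their own pace and stop on an object; "squeeze" is the grip in N (left out, the last holds). Time passes only in rows, so rows that repeat a pose let the fingers close. It gives the time, the measured TCP pose, the force, the opening and the grip force at its end, in the units of the state.
- state(): the state, without advancing time (a new reading comes with each control period).
- imaging.capture(name): name is "scene" or "top" or "wrist"; returns a dict with "image" (480x640x3 uint8, blue, green, red), "mtx" (3x3 intrinsics, pixels), "k1" (the pictures are not rectified: a ray, as slopes to the right and down, at radius r is drawn at 1 + k1 r^2 times it, then the intrinsics apply), "R" (3x3) and "t" (3): a world point X has camera coordinates R X + t. Camera axes: x right, y down, z forward; pixel columns grow to the right and rows downward; lengths in mm; the calibration is good to about 2 mm. A picture is of the moment at which its call begins. There is no depth.
- job.close_job(): hands the job in; it is judged then, once.
The state is a dict: "clock": time; "joints": joint angles; "qd": joint speeds; "joint_torque": joint torques, N m; "tool_pos": TCP position; "tool_rot": TCP orientation; "wrist_force": force on the tool from outside, world axes, zero at the start; "wrist_torque": the same for the moment, N m; "finger_gap": finger opening in mm; "grip_force": force on a finger pad.
Only numpy, scipy, OpenCV 4.12 (cv2) and the standard library are available. Lean on these libraries where they do the work, as an engineer would, in place of code of your own. Each camera call takes 0.05 s, during which the arm holds its last target. There are 200 camera calls.

## Working session

There is one attempt and no reset: what is moved stays moved. The work goes in short steps, Python scripts to look and compute and a tool call to move; the robot and the scene stay as the last step left them, time stands still between calls to the robot, and variables do not carry over. Pictures are saved under pics/ and viewed, at most 10 in all, crops included, and the job is handed in when it is done.

Besides the shell and the picture viewer there is one more tool, called after "Emit:" as name(argument=value, ...), one argument or row to a line, values as JSON. servo_tool: Moves the arm, as the interface text tells. Its arguments: {"type":"object","properties":{"xyz":{"type":"array","items":{"type":"array","items":{"type":"number"}}},"dr":{"type":"array","items":{"type":"array","items":{"type":"number"}}},"fingers":{"type":"number"},"squeeze":{"type":"number"}},"required":["xyz","dr"]}

```bash
mkdir -p pics; ls
python3 - <<'E'
from plant import state, imaging
import cv2,numpy as np,pickle
d={}
for n in("scene","top","wrist"):
    c=imaging.capture(n); d[n]=c; cv2.imwrite(f"pics/{n}0.png",c["image"])
    print(n,c["mtx"].tolist(),c["k1"],(-c["R"].T@c["t"]).round(0))
pickle.dump(d,open("c0.pkl","wb")); s=state(); print(s)
E
```

```text
pics
scene [[560.017725096791, 0.0, 332.93192649073285], [0.0, 560.017725096791, 243.89120720583173], [0.0, 0.0, 1.0]] -0.13546030226645397 [ 145. -623.  912.]
top [[505.28950559833487, 0.0, 319.85298794414086], [0.0, 505.28950559833487, 229.13197332475966], [0.0, 0.0, 1.0]] -0.1280151631955702 [ 392.  -12. 1085.]
wrist [[340.71382623249303, 0.0, 316.48429246315015], [0.0, 340.71382623249303, 243.1877405018898], [0.0, 0.0, 1.0]] -0.025256165940327053 [200. 648. 384.]
{'clock': 0.15, 'joints': array([ 1.13017198e+00,  1.16393675e-01,  1.44210714e+00,  3.16138124e-05,
        1.58400615e+00, -3.77692382e-02]), 'qd': array([-0.00082365, -0.0020914 , -0.00231082, -0.0009926 ,  0.0002817 ,
        0.00015921]), 'joint_torque': array([ 2.33476407e-03, -7.21765637e+01, -6.22948837e+01,  7.79803307e-02,
        2.23957363e-02, -2.73472398e-05]), 'tool_pos': array([264.54563563, 620.8314685 , 218.06561849]), 'tool_rot': array([-3.14068019e+00, -6.61135266e-05,  2.73873792e+00]), 'wrist_force': array([-0.00324917,  0.39720783, -0.31614882]), 'wrist_torque': array([-0.03158825,  0.00810019, -0.00639246]), 'grip_force': 0.0, 'finger_gap': 93.00949803517837}
```

View pics/top0.png

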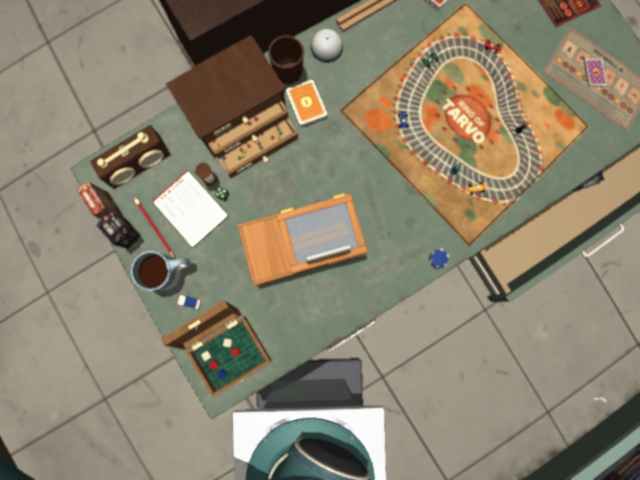

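View pics/scene0.png

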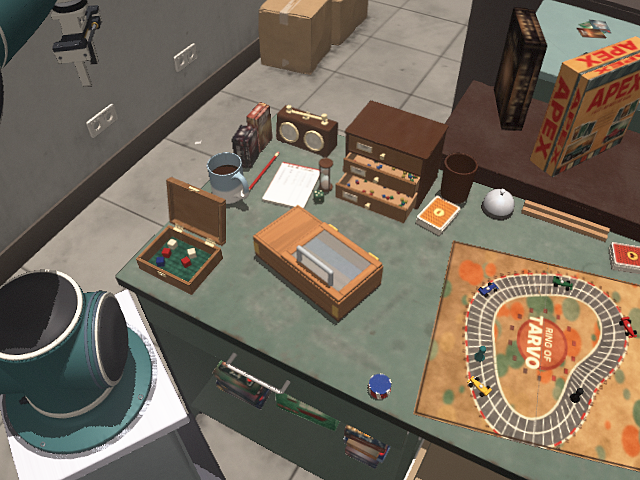

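The top view shows the case at about (303,240), with its back and hinges up-image, the handle from (306,259) to (350,247), and the deck at left. The scene view shows the handle from (298,250) to (332,283). The chips (440,258), mug (155,270), and timer (207,172) are clear of the case.

```bash
cat > h.py <<'E'
import numpy as np,cv2
from scipy.spatial.transform import Rotation as Ro
def ray(c,p):
    K=c["mtx"];d=(np.array(p,float)-K[:2,2])/[K[0,0],K[1,1]]
    u=d.copy()
    for _ in range(20): u=d/(1+c["k1"]*(u@u))
    return -c["R"].T@c["t"], c["R"].T@np.array([*u,1])
def onz(c,p,z):
    o,d=ray(c,p); return o+d*(z-o[2])/d[2]
def proj(c,X):
    q=c["R"]@np.array(X,float)+c["t"];u=q[:2]/q[2];u=u*(1+c["k1"]*(u@u))
    return c["mtx"][:2,:2]@u+c["mtx"][:2,2]
def tri(c1,p1,c2,p2):
    o1,d1=ray(c1,p1);o2,d2=ray(c2,p2)
    a=np.linalg.lstsq(np.c_[d1,-d2],o2-o1,rcond=None)[0]
    A=o1+a[0]*d1;B=o2+a[1]*d2
    return (A+B)/2,np.linalg.norm(A-B)
def tool():
    from plant import state
    s=state();return s["tool_pos"],Ro.from_euler("xyz",s["tool_rot"]).as_matrix()
def shift(p,R=None):   # tool-axes shift + rotvec to go to world p, R
    P,T=tool();return (T.T@(np.array(p)-P)).round(1),(Ro.from_matrix(T.T@R).as_rotvec().round(3) if R is not None else None)
E
python3 - <<'E'
from h import *;import pickle
d=pickle.load(open("c0.pkl","rb"));t,s=d["top"],d["scene"]
im=t["image"];h=cv2.cvtColor(im,cv2.COLOR_BGR2HSV)
m=cv2.inRange(h,(5,110,90),(22,255,255));m[:190]=0;m[295:]=0;m[:,:230]=0;m[:,375:]=0
m=cv2.morphologyEx(m,cv2.MORPH_OPEN,np.ones((3,3)))
cs=max(cv2.findContours(m,0,2)[0],key=cv2.contourArea)
hull=cv2.convexHull(cs);print(cv2.approxPolyDP(hull,3,True)[:,0].tolist())
r=cv2.boxPoints(cv2.minAreaRect(hull));print(r.tolist())
for p in r:print(onz(t,p,61).round(1))
# handle
for n,c,b in(("top",t,(295,235,358,268)),("scene",s,(290,240,340,292))):
    g=cv2.cvtColor(c["image"],cv2.COLOR_BGR2HSV);k=cv2.inRange(g,(0,0,185),(180,60,255))
    q=np.zeros_like(k);q[b[1]:b[3],b[0]:b[2]]=k[b[1]:b[3],b[0]:b[2]]
    cc=max(cv2.findContours(q,0,2)[0],key=cv2.contourArea);print(n,cv2.contourArea(cc),cv2.minAreaRect(cc))
a=cv2.resize(im[185:295,230:375],None,fx=4,fy=4,interpolation=2);b=cv2.resize(s["image"][200:325,245:390],None,fx=4,fy=4,interpolation=2)
cv2.imwrite("pics/a.png",cv2.resize(np.vstack([a,b]),(465,752)) if 0 else cv2.resize(np.hstack([a[:440],b[:440]]),(800,304)))
print([onz(t,p,104).round(1).tolist() for p in((306,259),(350,247))],tri(t,(328,253),s,(315,266)))
for n,p in(("timer",(207,172)),("chips",(440,258)),("box",(215,340)),("mug",(155,270)),("eraser",(189,301)),("die",(221,193))):print(n,onz(t,p,30).round(0))
E
```

```text
[[350, 194], [365, 254], [253, 283], [239, 224]]
[[235.82562255859375, 223.62799072265625], [350.2524719238281, 191.09487915039062], [368.01611328125, 253.5738525390625], [253.58926391601562, 286.1069641113281]]
[539.  135.4  61. ]
[ 600.9 -101.3   61. ]
[ 470.5 -132.9   61. ]
[410.9 100.7  61. ]
top 119.5 ((327.9755859375, 251.9131317138672), (3.609941005706787, 45.6055908203125), 74.2913589477539)
scene 104.5 ((314.57098388671875, 258.4071960449219), (42.98877716064453, 3.4110660552978516), 37.405357360839844)
[[459.9, -6.6, 104.0], [481.1, -93.0, 104.0]] (array([472.87626377, -50.80203794,  87.56828887]), np.float64(2.3555252742631154))
timer [657. 201.  30.]
chips [ 459. -289.   30.]
box [302. 186.  30.]
mug [450. 312.  30.]
eraser [383. 239.  30.]
die [610. 171.  30.]
```

View pics/a.png

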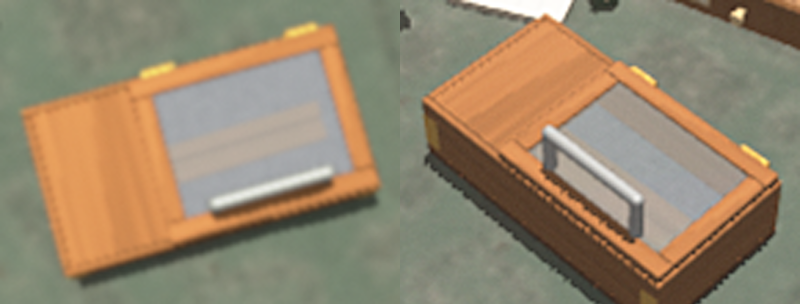

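The zoomed crops show the deck at left, the holder as a tan strip through the pane (right end near crop (325,120), top ≈ (347.8,228.5)), and the handle bar on the front edge.

Run:
```python
from h import *;import pickle
d=pickle.load(open("c0.pkl","rb"));t,s=d["top"],d["scene"]
H,e=tri(t,(328,252),s,(314.6,258.4));print("handle",H,e, onz(t,(328,252),104))
C={k:onz(t,p,z) for k,p,z in(("LB",(238,224.9),61),("LF",(255.4,285.4),61),("RF",(367.7,253.9),69),("RB",(351.4,195.9),69))}
for k in C:print(k,C[k].round(1))
print([np.linalg.norm(C[a][:2]-C[b][:2]).round(1) for a,b in(("LB","RB"),("LF","RF"),("LB","LF"),("RB","RF"))])
ey=(C["LB"]-C["RB"]+C["LF"]-C["RF"])[:2];ya=np.arctan2(-ey[0],ey[1])
g=np.array(onz(t,(306,259),104)-onz(t,(350,247),104))
print("yaw",ya, "handle yaw",np.arctan2(-g[0],g[1]))
mean=sum(C.values())[:2]/4;print("centre",mean)
ex=np.array([np.cos(ya),np.sin(ya)]);eyy=np.array([-ex[1],ex[0]])
print("handle-from-case",(62-107)*ex-40*eyy+mean)
r=onz(t,(347.8,228.5),20)
print("holder right", r,[(r[:2]-mean)@ex,(r[:2]-mean)@eyy])
P,T=tool();print(T)
```

```text
handle [472.95800583 -49.96215696 109.2189059 ] 2.0674716706121616 [472.43333612 -49.74998217 104.        ]
LB [536.2 131.   61. ]
LF [412.2  97.   61. ]
RF [ 469.3 -131.3   69. ]
RB [ 589.2 -102.6   69. ]
[np.float64(239.5), np.float64(235.3), np.float64(128.6), np.float64(123.3)]
yaw 0.23393125690199626 handle yaw 0.23986065529204645
centre [501.71053448  -1.46963253]
handle-from-case [467.20835529 -50.81129475]
holder right [528.29703775 -96.68296862  20.        ] [np.float64(3.791573876927209), np.float64(-98.78281982828233)]
[[-9.19945556e-01  3.92045914e-01 -4.18549596e-04]
 [ 3.92046132e-01  9.19945199e-01 -8.13499524e-04]
 [ 6.61135266e-05 -9.12466022e-04 -9.99999582e-01]]
```

```bash
cat >> h.py <<'E'
def down(yaw): # tool down, tool y axis at world angle yaw
    y=np.array([np.cos(yaw),np.sin(yaw),0]);z=np.array([0,0,-1.]);return np.c_[np.cross(y,z),y,z]
E
python3 -c "
from h import *
print(shift((472,-50,200),down(.236)))"
```

```text
(array([-453.8, -535.8,   18.5]), array([-0.001,  0.   ,  0.932]))
```

Emit:
servo_tool(
  xyz=[
    [-38,-45,0],
    [-76,-89,0],
    [-113,-134,0],
    [-151,-178,0],
    [-190,-223,0],
    [-227,-268,0],
    [-265,-312,0],
    [-302,-357,0],
    [-340,-402,5],
    [-378,-446,10],
    [-416,-490,15],
    [-454,-536,18],
  ],
  dr=[
    [0,0,0.08],
    [0,0,0.16],
    [0,0,0.23],
    [0,0,0.31],
    [0,0,0.39],
    [0,0,0.47],
    [0,0,0.54],
    [0,0,0.62],
    [0,0,0.7],
    [0,0,0.78],
    [0,0,0.85],
    [0,0,0.932],
  ],
)

```text
clock: 1.65
tool_pos: [472.2, -52.0, 200.5]
tool_rot: [3.141, -0.0, 1.804]
wrist_force: [0.9, 0.6, 1.6]
finger_gap: 92.8
grip_force: 0.0
```

Run:
```python
from h import *
from plant import imaging
c=imaging.capture("wrist");cv2.imwrite("pics/w1.png",c["image"])
import pickle;pickle.dump(c,open("w1.pkl","wb"))
P,T=tool();print(P,T.round(3));print(proj(c,(472,-50,104)))
```

```text
[473.12612082 -57.2819788  199.64552213] [[-0.224  0.975 -0.001]
 [ 0.975  0.224 -0.002]
 [-0.002 -0.001 -1.   ]]
[316.35299761 242.16429883]
```

View pics/w1.png

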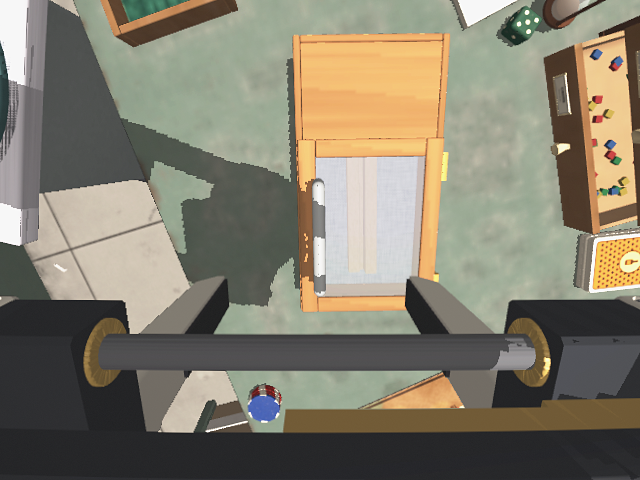

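The wrist view shows the handle bar from (319,180) to (320,293). The deck corners are (293,34) and (450,34). The holder under the pane spans columns 347–378, with its right end near row 273.

Run:
```python
from h import *;import pickle
c=pickle.load(open("w1.pkl","rb"))
a=onz(c,(319,180),105);b=onz(c,(320,293),105);g=a-b;print(a,b,(a+b)/2,np.linalg.norm(g),np.arctan2(-g[0],g[1]))
for p,z in(((293,34),61),((450,34),61),((301,311),73),((347,160),20),((378,160),20),((362,273),20)):print(p,onz(c,p,z).round(1))
M=(a+b)/2
print(shift((M[0],M[1],89),down(.236)))
```

```text
[462.68209095  -2.01083981 105.        ] [484.85889606 -91.21134454 105.        ] [473.7704935  -46.61109217 105.        ] 91.91594381786464 0.2436770494227164
(293, 34) [416.4 103.1  61. ]
(450, 34) [539.5 132.9  61. ]
(301, 311) [ 475.3 -126.2   73. ]
(347, 160) [487.2  17.4  20. ]
(378, 160) [517.1  24.6  20. ]
(362, 273) [532.8 -93.3  20. ]
(array([ 10.5,   3.1, 110.6]), array([-0.001,  0.002, -0.01 ]))
```

Emit:
servo_tool(
  xyz=[
    [2,2,40],
    [2,2,80],
    [2,2,111],
    [2,2,111],
  ],
  dr=[
    [0,0,0],
    [0,0,0],
    [0,0,0],
    [0,0,0],
  ],
)

```text
clock: 2.2
tool_pos: [472.4, -47.5, 87.7]
tool_rot: [-3.138, -0.001, 1.807]
wrist_force: [0.6, 0.4, 0.1]
finger_gap: 92.7
grip_force: 0.0
```

Emit:
servo_tool(
  xyz=[
    [0,0,0],
    [0,0,0],
    [0,0,0],
    [0,0,0],
    [0,0,0],
    [0,0,0],
  ],
  dr=[
    [0,0,0],
    [0,0,0],
    [0,0,0],
    [0,0,0],
    [0,0,0],
    [0,0,0],
  ],
  fingers=255,
  squeeze=20,
)

```text
clock: 2.95
tool_pos: [473.6, -47.7, 89.7]
tool_rot: [-3.142, -0.0, 1.807]
wrist_force: [0.2, -0.3, 0.8]
finger_gap: 37.8
grip_force: 0.0
```

Emit:
servo_tool(
  xyz=[
    [0,0,0],
    [0,0,0],
    [0,0,0],
    [0,0,0],
    [0,0,0],
  ],
  dr=[
    [0,0,0],
    [0,0,0],
    [0,0,0],
    [0,0,0],
    [0,0,0],
  ],
)

```text
clock: 3.58
tool_pos: [473.1, -47.8, 89.6]
tool_rot: [-3.14, -0.0, 1.807]
wrist_force: [-6.3, -1.7, 3.2]
finger_gap: 9.3
grip_force: 20.0
```

Run:
```python
from h import *
print(tool()[1].round(3))
from plant import state;s=state();print(s["finger_gap"],s["grip_force"],s["wrist_force"])
r=np.hypot(107,39);p0=np.arctan2(39,107)
for th in np.arange(0.1,2.11,.1):
    print(round(th,2),"fwd",round(107-r*np.cos(p0+th),1),"up",round(r*np.sin(p0+th)-39,1))
```

```text
[[-0.234  0.972 -0.002]
 [ 0.972  0.234 -0.   ]
 [ 0.    -0.002 -1.   ]]
9.278562742324437 19.996375143527985 [-6.26356817 -1.73213159  3.19322497]
0.1 fwd 4.4 up 10.5
0.2 fwd 9.9 up 20.5
0.3 fwd 16.3 up 29.9
0.4 fwd 23.6 up 38.6
0.5 fwd 31.8 up 46.5
0.6 fwd 40.7 up 53.6
0.7 fwd 50.3 up 59.8
0.8 fwd 60.4 up 64.9
0.9 fwd 71.0 up 69.1
1.0 fwd 82.0 up 72.1
1.1 fwd 93.2 up 74.0
1.2 fwd 104.6 up 74.9
1.3 fwd 116.0 up 74.5
1.4 fwd 127.2 up 73.1
1.5 fwd 138.3 up 70.5
1.6 fwd 149.1 up 66.8
1.7 fwd 159.5 up 62.1
1.8 fwd 169.3 up 56.3
1.9 fwd 178.5 up 49.6
2.0 fwd 187.0 up 42.1
2.1 fwd 194.7 up 33.7
```

Emit:
servo_tool(
  xyz=[
    [0,4.4,-10.5],
    [0,9.9,-20.5],
    [0,16.3,-29.9],
    [0,23.6,-38.6],
    [0,31.8,-46.5],
    [0,40.7,-53.6],
    [0,50.3,-59.8],
    [0,60.4,-64.9],
    [0,71,-69.1],
    [0,82,-72.1],
    [0,93.2,-74],
    [0,104.6,-74.9],
  ],
  dr=[
    [0,0,0],
    [0,0,0],
    [0,0,0],
    [0,0,0],
    [0,0,0],
    [0,0,0],
    [0,0,0],
    [0,0,0],
    [0,0,0],
    [0,0,0],
    [0,0,0],
    [0,0,0],
  ],
)

```text
clock: 5.08
tool_pos: [576.1, -23.1, 164.4]
tool_rot: [-3.141, 0.0, 1.807]
wrist_force: [-1.5, -0.4, 1.0]
finger_gap: 9.3
grip_force: 20.0
```

Emit:
servo_tool(
  xyz=[
    [0,11.4,0.4],
    [0,22.6,1.8],
    [0,33.7,4.4],
    [0,44.5,8.1],
    [0,54.9,12.8],
    [0,64.7,18.6],
    [0,73.9,25.3],
    [0,73.9,25.3],
  ],
  dr=[
    [0,0,0],
    [0,0,0],
    [0,0,0],
    [0,0,0],
    [0,0,0],
    [0,0,0],
    [0,0,0],
    [0,0,0],
  ],
)

```text
clock: 6.08
tool_pos: [647.8, -5.8, 138.6]
tool_rot: [-3.142, -0.0, 1.807]
wrist_force: [0.1, 0.7, 0.0]
finger_gap: 9.7
grip_force: 20.0
```

Run:
```python
from h import *
from plant import imaging,state
print(state()["wrist_force"],state()["finger_gap"])
c=imaging.capture("scene");cv2.imwrite("pics/s1.png",cv2.resize(c["image"][120:340,220:480],None,fx=2.5,fy=2.5))
```

```text
[0.13936156 0.6731145  0.01120953] 9.65903580498858
```

View pics/s1.png

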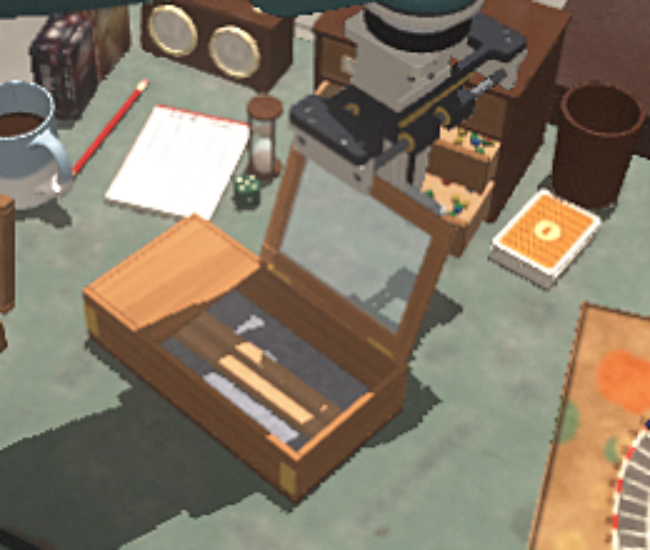

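The door is held leaning back past upright, and the holder shows in the open case. Now I release it gently and lift out.

Emit:
servo_tool(
  xyz=[
    [0,0,0],
    [0,0,0],
    [0,0,0],
    [0,0,-15],
    [0,0,-35],
    [0,0,-60],
    [0,0,-90],
  ],
  dr=[
    [0,0,0],
    [0,0,0],
    [0,0,0],
    [0,0,0],
    [0,0,0],
    [0,0,0],
    [0,0,0],
  ],
  fingers=195,
)

```text
clock: 7.0
tool_pos: [647.1, -5.9, 231.5]
tool_rot: [3.141, 0.0, 1.807]
wrist_force: [-0.3, -0.6, -1.2]
finger_gap: 22.0
grip_force: 0.0
```

Emit:
servo_tool(
  xyz=[
    [-3,-40,0],
    [-6,-85,0],
    [-10,-134,15],
    [-10,-134,30],
    [-10,-134,30],
    [-10,-134,30],
    [-10,-134,30],
  ],
  dr=[
    [0,0,0],
    [0,0,0],
    [0,0,0],
    [0,0,0],
    [0,0,0],
    [0,0,0],
    [0,0,0],
  ],
  fingers=124,
)

```text
clock: 7.88
tool_pos: [520.0, -46.8, 199.7]
tool_rot: [3.141, 0.0, 1.807]
wrist_force: [-0.0, -0.1, 0.3]
finger_gap: 47.8
grip_force: 0.0
```

Run:
```python
from h import *
from plant import imaging
c=imaging.capture("wrist");cv2.imwrite("pics/w2.png",c["image"])
import pickle;pickle.dump(c,open("w2.pkl","wb"))
P,T=tool();print(P,T.round(3))
```

```text
[519.81818259 -46.80274773 199.5246583 ] [[-0.234  0.972 -0.   ]
 [ 0.972  0.234  0.   ]
 [ 0.    -0.    -1.   ]]
```

View pics/w2.png

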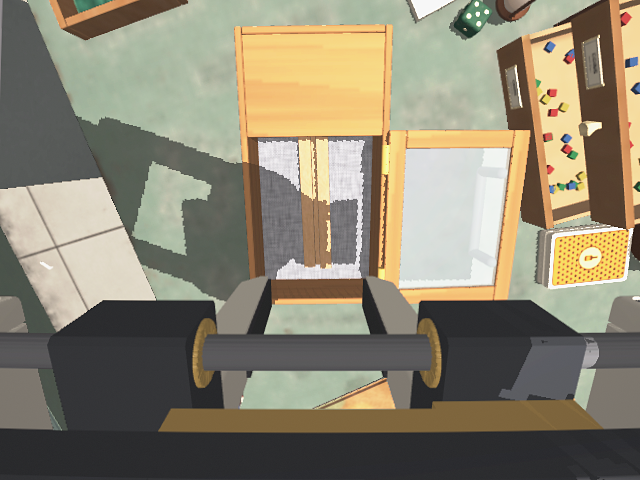

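The door lies flat behind the case. The holder spans columns 300–329 at row 145 and 304–330 at row 265; its right end is at about row 268 and the deck edge at about row 137.

Run:
```python
from h import *;import pickle
c=pickle.load(open("w2.pkl","rb"))
P,T=tool()
def q(p,z):
    X=onz(c,p,z);return X.round(1),(T.T@(X-P)).round(1)
for n,p,z in(("L near",(300,145),20),("R near",(329,145),26),("L end",(304,265),20),("R end",(330,265),26),("end",(317,268),24),("deck edge",(315,137),61),("caseL",(236,27),61),("caseR",(392,27),61),("right rim inner",(310,279),61),("right rim outer",(310,303),61)):print(n,*q(p,z))
```

```text
L near [486.4  25.8  20. ] [ 78.4 -15.5 179.5]
R near [513.7  32.2  26. ] [ 78.3  12.6 173.5]
L end [517.9 -93.3  20. ] [-44.8 -12.8 179.5]
R end [544.1 -85.   26. ] [-42.8  14.7 173.5]
end [531.8 -92.   24. ] [-46.8   1.1 175.5]
deck edge [499.4  34.7  61. ] [ 84.   -0.7 138.5]
caseL [418.3 102.4  61. ] [168.9 -63.7 138.5]
caseR [539.6 131.6  61. ] [168.8  61.  138.5]
right rim inner [524.9 -92.   61. ] [-45.1  -5.7 138.5]
right rim outer [ 530.5 -116.1   61. ] [-69.9  -5.8 138.5]
```

Emit:
servo_tool(
  xyz=[
    [0,0,50],
    [0,0,100],
    [0,0,145],
    [0,0,170],
    [0,0,182],
    [0,0,190],
    [0,0,190],
  ],
  dr=[
    [0,0,-0.02],
    [0,0,-0.02],
    [0,0,-0.02],
    [0,0,-0.02],
    [0,0,-0.02],
    [0,0,-0.02],
    [0,0,-0.02],
  ],
)

```text
clock: 8.8
tool_pos: [519.5, -47.0, 9.6]
tool_rot: [3.141, 0.0, 1.827]
wrist_force: [-0.0, -0.2, 0.9]
finger_gap: 47.6
grip_force: 0.0
```

Emit:
servo_tool(
  xyz=[
    [0,0,0],
    [0,0,0],
    [0,0,0],
    [0,0,0],
    [0,0,0],
    [0,0,0],
  ],
  dr=[
    [0,0,0],
    [0,0,0],
    [0,0,0],
    [0,0,0],
    [0,0,0],
    [0,0,0],
  ],
  fingers=255,
  squeeze=35,
)

```text
clock: 9.55
tool_pos: [519.5, -47.0, 9.8]
tool_rot: [3.141, 0.0, 1.827]
wrist_force: [-0.9, -0.0, 5.9]
finger_gap: 28.4
grip_force: 34.9
```

Emit:
servo_tool(
  xyz=[
    [0.4,0,-7.5],
    [0.8,0,-13.2],
    [1.5,0,-19],
    [2.4,0,-24.6],
    [3.7,0,-30.5],
    [5.1,0,-36.5],
    [6.7,0,-42],
    [8.4,0,-47.5],
    [8.4,0,-47.5],
    [8.4,0,-47.5],
  ],
  dr=[
    [0,-0.04,0],
    [0,-0.08,0],
    [0,-0.117,0],
    [0,-0.155,0],
    [0,-0.195,0],
    [0,-0.235,0],
    [0,-0.273,0],
    [0,-0.31,0],
    [0,-0.31,0],
    [0,-0.31,0],
  ],
)

```text
clock: 10.8
tool_pos: [517.0, -38.9, 56.5]
tool_rot: [-3.141, 0.309, 1.827]
wrist_force: [1.3, -0.3, -0.9]
finger_gap: 28.6
grip_force: 34.9
```

Run:
```python
from h import *
from plant import imaging,state
s=state();print(s["wrist_force"],s["finger_gap"],s["tool_pos"],tool()[1].round(3))
c=imaging.capture("scene");cv2.imwrite("pics/s2.png",cv2.resize(c["image"][140:340,220:480],None,fx=3,fy=3))
```

```text
[ 1.25076268 -0.33844966 -0.91130542] 28.58207622156051 [517.04687448 -38.86620904  56.51261516] [[-0.241  0.967  0.077]
 [ 0.922  0.253 -0.294]
 [-0.304 -0.    -0.953]]
```

View pics/s2.png

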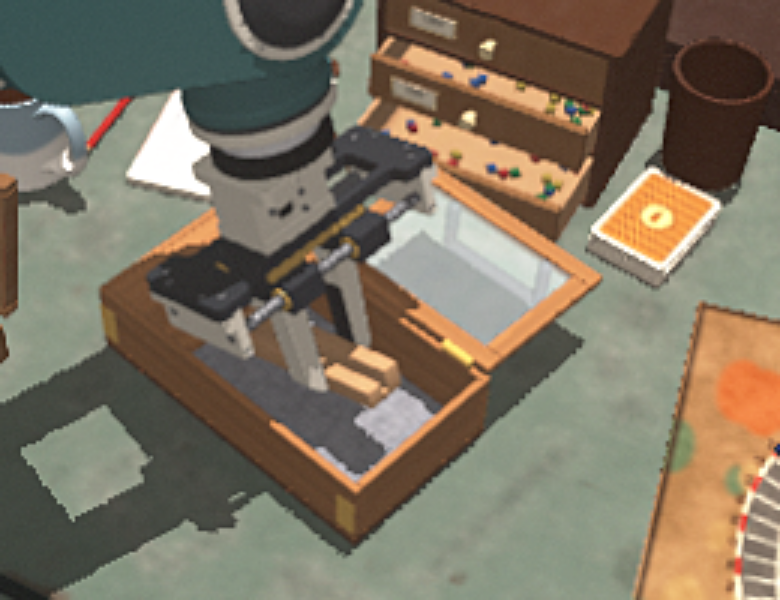

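The right end is up on the slant and forces are low. Next I draw it out along its own axis.

Emit:
servo_tool(
  xyz=[
    [-6,0,0],
    [-16,0,0],
    [-27,0,0],
    [-38,0,0],
    [-49,0,0],
    [-60,0,0],
    [-71,0,0],
    [-82,0,0],
    [-93,0,0],
    [-100,0,0],
    [-100,0,0],
  ],
  dr=[
    [0,0,0],
    [0,0,0],
    [0,0,0],
    [0,0,0],
    [0,0,0],
    [0,0,0],
    [0,0,0],
    [0,0,0],
    [0,0,0],
    [0,0,0],
    [0,0,0],
  ],
)

```text
clock: 12.22
tool_pos: [541.3, -131.4, 87.4]
tool_rot: [3.141, 0.31, 1.826]
wrist_force: [1.0, -0.5, -1.1]
finger_gap: 28.6
grip_force: 34.9
```

Emit:
servo_tool(
  xyz=[
    [-5,0,-15],
    [-12,0,-38],
    [-20,0,-62],
    [-27,0,-85],
    [-33,0,-105],
    [-33,0,-105],
    [-33,0,-105],
    [-33,0,-105],
    [-33,0,-105],
    [-33,0,-105],
  ],
  dr=[
    [0,0,0],
    [0,0,0],
    [0,0.06,0],
    [0,0.12,0],
    [0,0.18,0],
    [0,0.25,0],
    [0,0.31,0],
    [0,0.31,0],
    [0,0.31,0],
    [0,0.31,0],
  ],
)

```text
clock: 13.48
tool_pos: [541.0, -130.0, 197.5]
tool_rot: [3.141, 0.001, 1.827]
wrist_force: [-0.5, -0.2, 0.3]
finger_gap: 28.5
grip_force: 34.9
```

Run:
```python
from h import *
from plant import imaging,state
s=state();print(s["wrist_force"],s["finger_gap"],s["grip_force"],s["tool_pos"],np.abs(s["qd"]).max())
c=imaging.capture("scene");cv2.imwrite("pics/s3.png",cv2.resize(c["image"][60:340,200:520],None,fx=2,fy=2))
```

```text
[-0.46461951 -0.15677383  0.26957099] 28.544970771270965 34.92037653923035 [ 541.03104192 -129.99636989  197.5439863 ] 0.003142375997434344
```

View pics/s3.png

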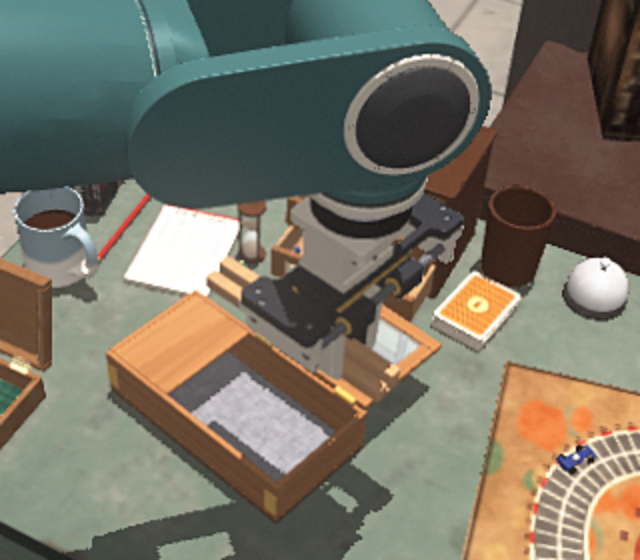

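The holder is clear of the empty case and the door is open. Its ends are near scene pixels (315,197) and (396,252). I'll check that against level before handing in.

Run:
```python
from h import *;import pickle
s=pickle.load(open("c0.pkl","rb"))["scene"];P,T=tool();x=T[:,0]
print("L",proj(s,P+153*x+[0,0,6]),"R",proj(s,P-47*x+[0,0,6]))
for dz in(-30,30):print(dz,proj(s,P+153*x+[0,0,6+dz]))
```

```text
L [308.23027461 194.35559913] R [393.52851635 252.95268263]
-30 [308.54469185 206.00531216]
30 [307.90498106 182.19308884]
```

```bash
python3 -c "
from plant import job
print(job.close_job())"
```

```text
the job is handed in; nothing more can be done
None
```

I handed the job in at about 13.5 s of the 61 s. In the last picture the door lies open behind the case, and the gripper holds the card holder about level, roughly 0.19 m above the table. I touched nothing else on the table; the judge's verdict was not shown.

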